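# Stock the narrow lower ledge of the seasoning rack

### The arm

A 6-joint arm with a two-finger parallel gripper is mounted at the origin on a cart in front of the work surface, level with it; the furniture and walls round the work are solid. World frame = base frame: x ahead of the robot, y to its left, z up, the work surface at z = 0. Lengths are in mm, angles in rad, forces in N, time in s.
With the tool pointing down it reaches from about 325 to 850 mm from the base axis. Payload 15.5 kg.
Tool frame: the origin (TCP) lies between the finger pads; the fingertips stand 19 mm ahead of it and the grasp point (between the pads) is the TCP; z points along the fingers, y is the line along which they close (so a half turn about z gives the same grasp; the last joint's range is limited). The gripper opens to 91 mm and grips with 3 to 60 N. Pads are 32 mm wide; open, the fingers measure 118 mm over their backs; the gripper's body (76 mm by 178 mm) begins 60 mm behind the grasp point.
Start: joints at [-1.367, 0.494, 1.345, -0, 1.302, -0.096], TCP at [183.985, -597.307, 232.915] pointing down, gripper open.
Joint ranges: [-2.91, 2.91], [-0.82, 2.16], [0.22, 2.67], [-1.22, 4.37], [0.12, 2.79], [-3.08, 3.08]. Speed limits (rad/s): [1.89, 1.89, 2.57, 3.01, 3.01, 3.01].

### API

Orientations are given as a rotation vector (axis times angle).
In Python, from bench import robot, vision gives the robot as it stands (robot), with the cameras (vision).
- The arm moves only by the shell command python3 drive.py FILE, which reads ROWS from the file FILE. ROWS is a JSON list of rows, 1 to 8 of them, each an object with the fields finger_gap (the finger opening in mm), trans (a list: dx, dy, dz in shares of the most that a row can go, 1 being 50 mm), rot (a list: a rotation vector rx, ry, rz in rad); a field left out counts as zero (the opening has to be given); each row shifts and turns the commanded pose from where the row before left it, along the tool's axes as they then stand; what a row does not reach is not made up. A row lasts 1/10 s, in which the tool goes at most 50 mm and 0.15 rad, less where a joint would pass 70% of its speed; a pose out of reach is approached as far as the arm can. The fingers move at their own pace and stop on an object; the grip force is fixed at half the most. Time passes only in rows, so rows that do not move let the fingers close. It prints the time, the measured TCP pose, the force, the opening and the grip force at its end. Input that does not fit is refused with a message, and nothing moves.
- robot.get_state(): the state, without advancing time (a new reading comes with each control period).
- vision.read_camera(name): name is "scene" or "side" or "wrist"; returns the picture (420x560x3 uint8, red, green, blue); there is no depth.
- vision.camera_model(name): a dict with "camera_matrix" (3x3 intrinsics, pixels), "rvec" (rotation vector, rad) and "tvec" (3), from world to camera coordinates, as OpenCV has them; the wrist camera has in their place "T_tool_cam" (4x4, takes a point from camera to tool coordinates, whose origin is the TCP and whose axes are the flange's). Camera axes: x right, y down, z forward; pixel columns grow to the right and rows downward; lengths in mm; the calibration is good to about 2 mm. A picture is of the moment at which its call begins: read the wrist's pose just before it. camera_model takes no time and is no camera call.
- robot.finish_job(): hands the job in; it is judged then, once.
The state is a dict: "time_s": time; "qpos": joint angles; "qvel": joint speeds; "joint_efforts": joint torques, N m; "tcp_pos": TCP position; "ee_rot": TCP orientation; "force": force on the tool from outside, world axes, zero at the start; "ft_torque": the same for the moment, N m; "grip_width": finger opening in mm; "gripper_force": force on a finger pad.
Only numpy, scipy, OpenCV 4.12 (cv2) and the standard library are available. Lean on these libraries where they do the work, as an engineer would, in place of code of your own. Each camera call takes 0.05 s, during which the arm holds its last target. There are 200 camera calls.

### The job

Stand the oblong spice tin on the narrow lower ledge of the seasoning rack, its long side along the ledge, and slide it under the upper shelf along to the ledge's raised end stop until it touches. Then stand the smallest round jar on the ledge too and slide it up against the tin. Keep both upright, and do not disturb the black-capped jar and the tall slim jar standing on the table.

Things in the scene. Friction and masses are not known exactly. Their poses are not given: they have to be found in the camera images.
- rack: Fixed light-wood stepped rack, 310 mm long along its y. Origin on the table under the middle of the lower ledge; z up, +x to the rack's back, +y to the end with the stop. The ledge is 55 mm deep (x -27.5 to 27.5 mm), top 100 mm above the table, open at the front and at the -y end; an upright panel stands behind it from x = 27.5 mm. The rack's yaw is 0 to 0.35 rad.
- end_stop (a point): Middle of the foot of the end stop's face, on the ledge top at the ledge's +y end (rack x = 0, y = 140, z = 100 mm). The stop is an upstand across the ledge, 55 mm deep, 15 mm thick, 41 mm high; its face looks along the rack's -y. Axes as the rack's.
- overhang (a point): Middle of the lower front edge of the upper shelf (rack x = -3, y = 0, z = 194 mm). The 6 mm thick shelf runs the rack's full length from there backwards, 94 mm clear above the ledge, so a gripper must come in from the front, tilted some 30 to 45 degrees. Three jars are fixed on its rear, from rack x = 40 mm backwards, up to 312 mm above the table. Axes as the rack's.
- oblong_tin: The oblong spice tin: a rectangular box with a cream lid (fixed shut), 67 mm tall. Origin at the centre of its underside, z up. Body below the lid 32 mm along its x (from -17 to 15 mm) by 54 mm along its y, up to 58 mm; the lid above is 34 x 56 mm. About 70 g. Starts upright on the table at the right, its yaw between -0.15 and 0.45 rad.
- small_jar: The smallest round jar: short, with a wide red screw cap, 39 mm in diameter and 59 mm tall. Origin at the centre of its underside, z up. About 70 g. Starts upright on the table.
- black_cap_jar: Bystander: round jar with black cap, 51 mm in diameter, 81 mm tall, loose on the table near the small jar; the two swap places. Origin at the centre of its underside. Leave it.
- tall_jar: Bystander: tall slim round jar, 45 mm in diameter, 108 mm tall, loose on the table at the left. Origin at the centre of its underside. Leave it.

How it is judged (in metres and radians):
At the end, for the whole second after the job is handed in: Tin and small jar stand upright and still on the lower ledge, centred on its depth to 13 mm; the tin's long side along the ledge (0.2 rad) and its end within about 7 mm of the stop; the jar on the tin's open side, its axis within 54.5 mm of the tin's centre (z of oblong_tin in the frame of rack between 0.096 and 0.105 m and x of oblong_tin in the frame of rack between -0.013 and 0.013 m and angle between each of oblong_tin, small_jar's own z axis and vertical below 0.1 rad and linear speed of each of oblong_tin, small_jar below 0.02 m/s and z of small_jar in the frame of rack between 0.096 and 0.105 m and x of small_jar in the frame of rack between -0.013 and 0.013 m and y of oblong_tin in the frame of rack between 0.106 and 0.12 m and angle between the y axis of oblong_tin and the y axis of rack, either way round below 0.2 rad and y of small_jar in the frame of rack below 0.08 m and horizontal distance between small_jar and oblong_tin below 0.0545 m); the robot touches nothing.
It fails at once if the tin or the small jar is tipped by more than 0.6 rad (angle between any of oblong_tin, small_jar's own z axis and vertical above 0.6 rad).
It fails at once if a bystander jar is shifted by more than 30 mm or tipped over (distance of any of black_cap_jar, tall_jar from where it was at the start of the episode above 0.03 m or angle between any of black_cap_jar, tall_jar's own z axis and vertical above 0.5 rad).
It also fails if it takes over 72 s, if anything falls off the work surface, if the arm or the gripper's body presses on something with over 40 N, if the wrist force passes 120 N, or if a joint passes its speed limit or range.

## Working session

There is one attempt and no reset: what is moved stays moved. The work goes in short steps, Python scripts to look and compute and a shell command to move; the robot and the scene stay as the last step left them, time stands still between calls to the robot, and variables do not carry over. Pictures are saved under pics/ and viewed, at most 10 in all, crops included, and the job is handed in when it is done.

```bash
ls; mkdir -p pics
python3 - <<'E'
from bench import robot, vision
import cv2,numpy as np
for n in("scene","side"):
    im=vision.read_camera(n); cv2.imwrite(f"pics/{n}0.png",im[:,:,::-1]); 
    m=vision.camera_model(n); R=cv2.Rodrigues(np.array(m["rvec"],float))[0]; print(n,m["camera_matrix"],-R.T@np.array(m["tvec"]).ravel(),R[2])
print(vision.camera_model("wrist"))
s=robot.get_state();print(s)
E
```

```text
bench.py
drive.py
pics
scene [[400.03964283   0.         271.03895962]
 [  0.         400.03964283 209.08816328]
 [  0.           0.           1.        ]] [160.4931996  541.86359277 774.0226776 ] [ 0.4212802  -0.56101233 -0.71259256]
side [[466.01745204   0.         275.03128947]
 [  0.         466.01745204 210.07669257]
 [  0.           0.           1.        ]] [332.87574114 977.06844727 735.45886664] [ 0.19350953 -0.81946124 -0.53947876]
{'camera_matrix': array([[336.9937377 ,   0.        , 281.21208772],
       [  0.        , 336.9937377 , 215.03511454],
       [  0.        ,   0.        ,   1.        ]]), 'T_tool_cam': array([[ 3.47712908e-04, -9.70057435e-01, -2.42875383e-01,
         6.67747359e+01],
       [ 9.99999851e-01,  2.35170602e-04,  4.92367171e-04,
         7.98891965e-01],
       [-4.20507285e-04, -2.42875518e-01,  9.70057373e-01,
        -1.52205514e+02],
       [ 0.00000000e+00,  0.00000000e+00,  0.00000000e+00,
         1.00000000e+00]])}
{'time_s': 0.1, 'qpos': array([-1.36752357e+00,  4.94086960e-01,  1.34603888e+00, -4.25281484e-06,
        1.30252548e+00, -9.55336458e-02]), 'qvel': array([ 9.61104152e-04, -4.90972935e-05, -8.09215255e-04, -8.29704687e-04,
       -1.15592925e-03, -1.25492165e-03]), 'joint_efforts': array([ 1.34420778e-03, -8.80240345e+01, -3.82542694e+01,  7.09308777e-02,
        4.83703183e-02, -5.37114238e-05]), 'tcp_pos': array([ 183.90534941, -597.00235366,  232.42934714]), 'ee_rot': array([-3.10555018e+00, -4.67464241e-01,  9.59382362e-05]), 'force': array([0.49532383, 0.21164497, 0.01897523]), 'ft_torque': array([ 0.01730086, -0.05006292, -0.01404439]), 'gripper_force': 0.0, 'grip_width': 91.29349884037035}
```

View pics/scene0.png

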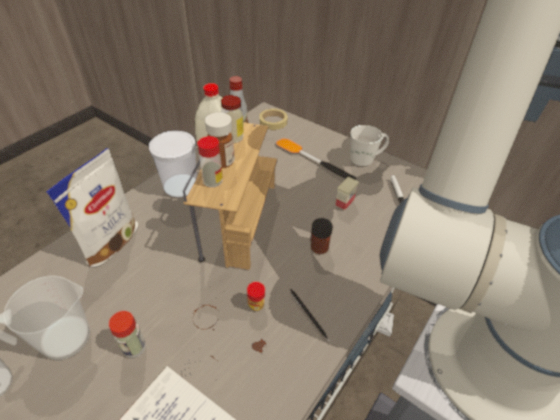

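View pics/side0.png

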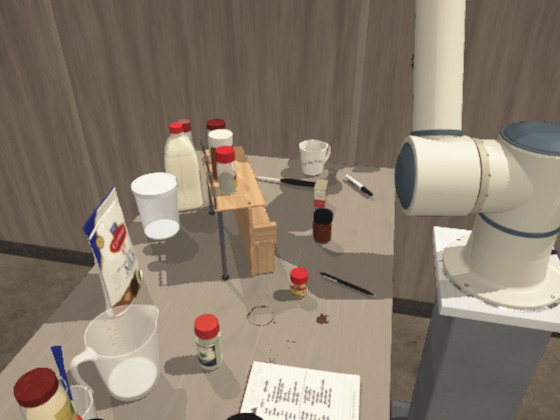

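Scene: tin at (347,192), small red-capped jar at (257,297), black-cap jar at (321,236) and rack ledge (250,215), with its stop at the near end (237,250). Side: tin (320,192), small jar (299,284), stop (262,245). Next, enlarged crops.

Run:
```python
import cv2,numpy as np
for n,(x0,y0,w,h),k in(("scene",(185,120,195,195),3),("side",(195,140,150,165),3.6)):
    im=cv2.imread(f"pics/{n}0.png")[y0:y0+h,x0:x0+w]
    o=cv2.resize(im,None,fx=k,fy=k,interpolation=cv2.INTER_CUBIC)
    for t in range(0,w,25): cv2.putText(o,str(x0+t),(int(t*k),10),0,.35,(255,0,0)); cv2.line(o,(int(t*k),12),(int(t*k),18),(255,0,0))
    for t in range(0,h,25): cv2.putText(o,str(y0+t),(0,int(t*k)+4),0,.35,(255,0,0)); cv2.line(o,(24,int(t*k)),(30,int(t*k)),(255,0,0))
    cv2.imwrite(f"pics/{n}c.png",o)
```

```text
(no output)
```

View pics/scenec.png

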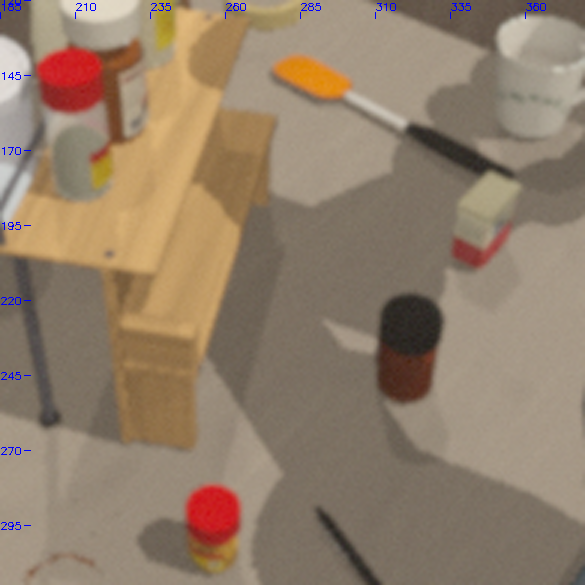

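View pics/sidec.png

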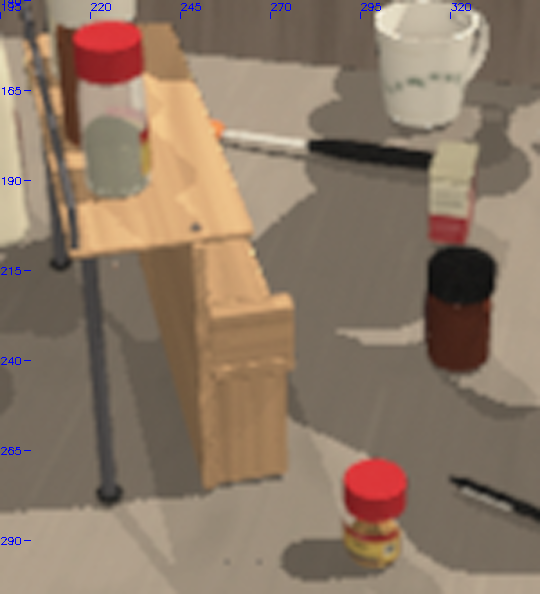

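Crops show rack corners (scene: stop top-front (250.3,232), foot (250,269), shelf corner (236.7,210.7); side: (276.1,226.7), (274.4,271.9), (265,203.9)), the tin lid's four corners, and the jar caps. Triangulating these.

```bash
cat > h.py <<'E'
from bench import robot, vision
import cv2,numpy as np
from scipy.spatial.transform import Rotation as Ro
def T_tool():
    s=robot.get_state(); T=np.eye(4); T[:3,:3]=Ro.from_rotvec(s["ee_rot"]).as_matrix(); T[:3,3]=s["tcp_pos"]; return T
def P(n):
    m=vision.camera_model(n); E=np.eye(4)
    E[:3,:3]=cv2.Rodrigues(np.array(m["rvec"],float))[0]; E[:3,3]=np.ravel(m["tvec"])
    return m["camera_matrix"]@E[:3]
def Pw(T):
    m=vision.camera_model("wrist"); return m["camera_matrix"]@np.linalg.inv(T@m["T_tool_cam"])[:3]
def tri(Pa,a,Pb,b):
    X=cv2.triangulatePoints(Pa,Pb,np.array(a,float),np.array(b,float)).ravel(); return X[:3]/X[3]
def proj(Pm,X):
    x=Pm@np.append(X,1); return x[:2]/x[2]
def onz(Pm,px,z):  # point on plane z
    A=np.array([Pm[0]-px[0]*Pm[2],Pm[1]-px[1]*Pm[2]]); return np.append(np.linalg.solve(A[:,:2],-(A[:,2]*z+A[:,3])),z)
E
python3 - <<'E'
from h import *
from scipy.optimize import least_squares
A,B=P("scene"),P("side")
pts=dict(stop_f=((250.3,232),(276.1,226.7)),stop_b=((225.7,229.3),(253.3,229.4)),foot_f=((250,269),(274.4,271.9)),foot_b=((226.3,267),(251.9,275.3)),shelf_n=((236.7,210.7),(265,203.9)),shelf_f=((267.7,128.3),(243.3,147)),
t1=((338,187.7),(314.4,189.4)),t2=((348.7,192.7),(325,190.6)),t3=((349.3,177.3),(316.7,179.4)),t4=((358.7,182),(327.2,181.1)),sj=((256,288.3),(299.4,272.8)),bl=((322.3,225.7),(323.3,213.9)),tall=((123,322),(207,325)))
for k,(a,b) in pts.items():
    X=tri(A,a,B,b); print(k,X.round(1),(proj(A,X)-a).round(1))
rk=dict(stop_f=(-27.5,155,141),stop_b=(27.5,155,141),foot_f=(-27.5,155,0),foot_b=(27.5,155,0),shelf_n=(-3,155,200),shelf_f=(-3,-155,200))
def w(p,r): c,s=np.cos(p[2]),np.sin(p[2]); return np.array([p[0]+c*r[0]-s*r[1],p[1]+s*r[0]+c*r[1],r[2]])
def f(p): 
    o=[proj(M,w(p,r))-pts[k][i] for k,r in rk.items() for i,M in((0,A),(1,B))]
    o.append(proj(A,w(p,(-27.5,-155,100)))-(276.7,159.3)); return np.ravel(o)
s=least_squares(f,[650,-100,.2],loss="soft_l1"); print("rack",s.x,f(s.x).reshape(-1,2).round(1).tolist())
print("end_stop",w(s.x,(0,140,100)))
E
```

```text
stop_f [535.9 113.6 123. ] [0.5 1. ]
stop_b [581.9 141.9 127.1] [0.2 0.4]
foot_f [540.7 115.3 -12.5] [0.4 0.7]
foot_b [588. 148.  -6.] [0. 0.]
shelf_n [555.8 130.8 192. ] [0.2 0.4]
shelf_f [ 682.9 -136.   195.6] [0.1 0.2]
t1 [ 493.1 -201.    49.4] [0.4 0.8]
t2 [ 462.  -204.4   47. ] [0.4 0.7]
t3 [ 493.8 -260.6   48.7] [-0.1 -0.2]
t4 [ 462.1 -257.6   49. ] [0.2 0.3]
sj [467.2 181.5  52.8] [0.4 0.8]
bl [444.9 -40.8  71.6] [0.3 0.5]
tall [599.5 410.2  92.8] [0.5 0.9]
rack [6.21701075e+02 6.98692969e-01 4.43298598e-01] [[-2.4, 0.9], [0.3, -3.0], [-3.0, -0.6], [-0.9, -2.6], [-0.1, 3.5], [2.4, -0.2], [1.1, 1.4], [2.6, -0.2], [-1.6, 0.8], [0.2, -1.1], [0.4, -2.5], [-0.6, -2.4], [0.1, -0.9]]
end_stop [561.65205781 127.16653661 100.        ]
```

The manual's scale: shifts go in shares of 50 mm. Converting my numbers, -39 mm is -0.78, 24 mm is 0.48.

```bash
echo '[{"finger_gap":91,"trans":[0.48,-0.78,-0.34]},{"finger_gap":91,"trans":[0.48,-0.78,-0.34]},{"finger_gap":91,"trans":[0.48,-0.78,-0.34]},{"finger_gap":91,"trans":[0.48,-0.78,-0.34]},{"finger_gap":91,"trans":[0.48,-0.78,-0.34]},{"finger_gap":91,"trans":[0.48,-0.78,-0.34]},{"finger_gap":91,"trans":[0.48,-0.78,-0.34]},{"finger_gap":91,"trans":[0.48,-0.78,-0.34]}]' > m.json && python3 drive.py m.json; echo '[{"finger_gap":91,"trans":[0.48,-0.78,-0.34]},{"finger_gap":91,"trans":[0.48,-0.78,-0.34]},{"finger_gap":91,"rot":[0,0,0.15]},{"finger_gap":91,"rot":[0,0,0.15]},{"finger_gap":91,"rot":[0,0.15,0]},{"finger_gap":91,"rot":[0,0.15,0]},{"finger_gap":91,"rot":[0,0.15,0]},{"finger_gap":91,"rot":[0,0.15,0]}]' > m.json && python3 drive.py m.json; echo '[{"finger_gap":91,"rot":[0,0.1,0]},{"finger_gap":91}]' > m.json && python3 drive.py m.json
python3 - <<'E'
from h import *
T=T_tool(); im=vision.read_camera("wrist"); np.save("pics/T1.npy",T); cv2.imwrite("pics/w1.png",im[:,:,::-1]); print(T.round(3),robot.get_state()["qpos"].round(2))
E
```

```text
time_s: 0.9
tcp_pos: [275.4, -240.7, 369.4]
ee_rot: [-3.107, -0.467, -0.0]
force: [0.6, 0.4, 0.4]
grip_width: 91.1
gripper_force: 0.0
time_s: 1.7
tcp_pos: [297.2, -151.8, 401.7]
ee_rot: [-3.028, -0.002, -0.801]
force: [0.1, 0.4, 0.3]
grip_width: 90.6
gripper_force: 0.0
time_s: 1.9
tcp_pos: [295.6, -152.6, 400.3]
ee_rot: [-2.987, 0.01, -0.934]
force: [-0.0, 0.2, 0.3]
grip_width: 91.1
gripper_force: 0.0
[[ 8.22000e-01 -2.00000e-03  5.70000e-01  2.95625e+02]
 [-1.00000e-02 -1.00000e+00  1.00000e-02 -1.52619e+02]
 [ 5.70000e-01 -1.30000e-02 -8.22000e-01  4.00324e+02]
 [ 0.00000e+00  0.00000e+00  0.00000e+00  1.00000e+00]] [-1.29 -0.33  1.98  0.59  1.36  0.2 ]
```

View pics/w1.png

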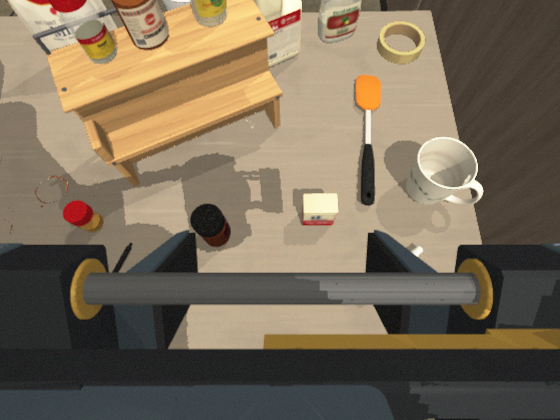

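Wrist view: the rack's ledge runs from (280,93) to the stop (105,155). Tin lid is near (320,205), black-cap jar at (208,222), small jar at (78,213). Next: a second wrist view 200 mm to the left for stereo.

Scaled: -50 mm is -1.

```bash
echo '[{"finger_gap":91,"trans":[0,-1,0]},{"finger_gap":91,"trans":[0,-1,0]},{"finger_gap":91,"trans":[0,-1,0]},{"finger_gap":91,"trans":[0,-1,0]},{"finger_gap":91}]' > m.json && python3 drive.py m.json
python3 - <<'E'
from h import *
T=T_tool(); im=vision.read_camera("wrist")[:,:,::-1]; np.save("pics/T2.npy",T); cv2.imwrite("pics/w2.png",im); print(T[:3,3])
a=cv2.imread("pics/w1.png")
T1=np.load("pics/T1.npy")
def crop(im,x0,y0,w,h,k):
    o=cv2.resize(im[y0:y0+h,x0:x0+w],None,fx=k,fy=k,interpolation=cv2.INTER_CUBIC)
    for t in range(0,w,20): cv2.putText(o,str(x0+t),(int(t*k),9),0,.33,(255,0,0)); cv2.line(o,(int((t+.5)*k),10),(int((t+.5)*k),15),(255,0,0))
    for t in range(0,h,20): cv2.putText(o,str(y0+t),(0,int(t*k)+4),0,.33,(255,0,0)); cv2.line(o,(22,int((t+.5)*k)),(28,int((t+.5)*k)),(255,0,0))
    return o
# where tin/jar fall in w2
for X in((478,-230,30),(467,181,30)): print(proj(Pw(T),X),proj(Pw(T1),X))
def fit(o,w,h):
    c=np.zeros((h,w,3),np.uint8); c[:min(h,o.shape[0]),:min(w,o.shape[1])]=o[:h,:w]; return c
u=[int(v) for v in proj(Pw(T),(478,-230,30))]; j=[int(v) for v in proj(Pw(T),(467,181,30))]
row1=np.hstack([fit(crop(a,290,180,65,50,6),390,300),fit(crop(im,u[0]-34,u[1]-25,68,50,6),410,300)])
row2=np.hstack([fit(crop(a,50,190,65,50,6),390,300),fit(crop(im,j[0]-34,j[1]-25,68,50,6),410,300)])
cv2.imwrite("pics/c1.png",np.vstack([row1,row2]))
row=np.vstack([fit(crop(a,45,5,265,180,1.67)if 0 else crop(a,45,75,250,118,2.54),800,300),fit(crop(im,160,75,315,118,2.54),800,300)])
cv2.imwrite("pics/c2.png",row)
E
```

```text
time_s: 2.45
tcp_pos: [298.0, -22.3, 400.4]
ee_rot: [-2.994, -0.01, -0.902]
force: [-0.2, 0.5, 1.1]
grip_width: 90.7
gripper_force: 0.0
[298.01397784 -22.29074122 400.3807838 ]
[406.88911399 205.38697048] [328.52706466 208.02976842]
[164.67254549 209.98808478] [ 87.82530066 215.67029428]
```

View pics/c1.png

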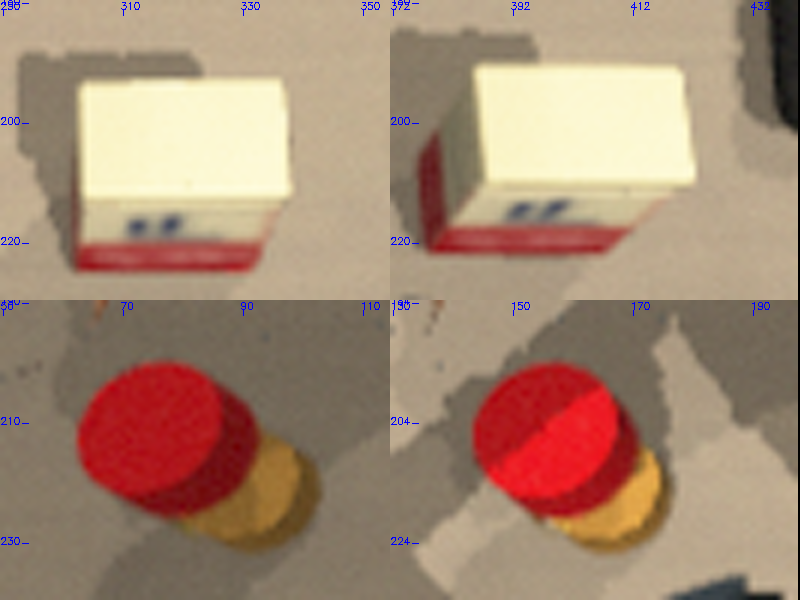

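View pics/c2.png

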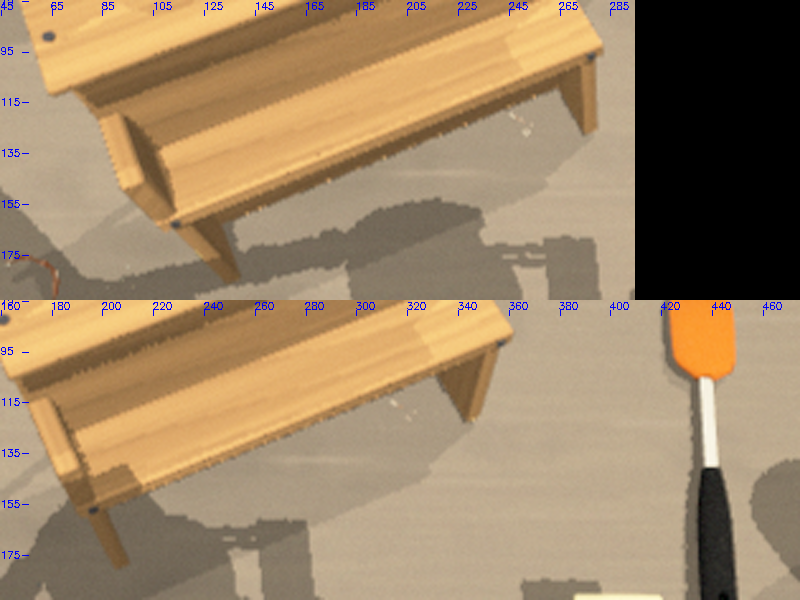

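c1 shows the tin lid and base corners and the jar cap ellipses clearly in both views. c2 shows the ledge's right front end (281.5,91.4)/(361.1,87.5), and the stop top and foot at (92.5,149.3)/(184.3,143.4) and (112.2,158.8)/(196.9,155.2).

Run:
```python
from h import *
from scipy.optimize import least_squares
A,B=Pw(np.load("pics/T1.npy")),Pw(np.load("pics/T2.npy"))
pts=dict(tl=((302.7,193.5),(385.3,190.8)),tr=((336.5,192.8),(420.5,190.8)),br=((338,211.7),(422.3,210.3)),bl=((302.7,212.7),(387.3,210.3)),
b1=((302.2,224.7),(378.2,221.8)),b2=((331.5,224.5),(407,221.7)),jar=((74.7,211.5),(155.5,205.7)),
end=((281.5,91.4),(361.1,87.5)),so=((92.5,149.3),(184.3,143.4)),si=((101.6,145.4),(191,140.6)),sf=((112.2,158.8),(196.9,155.2)),sh=((65,111.9),(166.2,105.2)))
for k,(a,b) in pts.items():
    X=tri(A,a,B,b); print(k,X.round(1),(proj(A,X)-a).round(1))
def w(p,r): c,s=np.cos(p[2]),np.sin(p[2]); return np.array([p[0]+c*r[0]-s*r[1],p[1]+s*r[0]+c*r[1],p[3]+r[2]])
def fit(rk,p0):
    f=lambda p:np.ravel([proj(M,w(p,r))-pts[k][i] for k,r in rk.items() for i,M in((0,A),(1,B))])
    s=least_squares(f,p0,loss="soft_l1"); print(s.x.round(3),f(s.x).reshape(-1,4).round(1).tolist()); return s.x
p=fit(dict(end=(-27.5,-155,100),so=(-27.5,155,141),si=(-27.5,140,141),sf=(-27.5,140,100),sh=(-3,155,200)),[620,0,.3,0]); print("end_stop",w(p,(0,140,100)))
fit(dict(tl=(17,28,67),tr=(17,-28,67),br=(-17,-28,67),bl=(-17,28,67)),[480,-230,0,0])
fit(dict(b1=(-17,27,0),b2=(-17,-27,0)),[480,-230,0,0])
print("jar@59",onz(A,pts["jar"][0],59),onz(B,pts["jar"][1],59))
S,D=P("scene"),P("side")
for n,X in(("rack stop_f",w(p,(-27.5,155,141))),("rack foot",w(p,(-27.5,155,0))),("jar",onz(A,pts["jar"][0],59))): print(n,proj(S,X),proj(D,X))
```

```text
tl [ 489.  -184.6   66.1] [-0.   0.1]
tr [ 486.8 -238.2   72.3] [-0.   0.2]
br [ 456.6 -239.6   65.8] [-0.   0.4]
bl [ 454.4 -183.6   69.5] [-0.   0.1]
b1 [ 456.  -185.6    7.3] [-0.  0.]
b2 [ 458.2 -237.6    1.5] [ 0.  -0.1]
jar [463.4 185.5  59.3] [ 0.  -0.1]
end [ 665.7 -151.1   98.4] [-0.   0.5]
so [523.8 119.7 149.2] [ 0.  -0.2]
si [535.6 113.9 139.2] [-0.   0.4]
sf [530.2 112.5 108. ] [-0.   0.9]
sh [545.1 129.2 205.9] [ 0.  -0.3]
[ 6.23264e+02  4.30000e-02  4.55000e-01 -3.27900e+00] [[0.1, 0.7, -0.1, -0.3], [0.0, 0.2, -2.4, 0.4], [0.9, 0.1, 0.6, -0.7], [3.4, 0.8, 1.5, -1.1], [-1.0, -0.4, -3.6, 0.2]]
end_stop [561.67706068 125.76935361  96.7211443 ]
[ 4.72465e+02 -2.11955e+02  4.00000e-03 -3.87000e-01] [[-0.4, -0.2, -0.4, -0.4], [0.5, 0.1, -0.5, -0.4], [0.4, 0.8, 0.6, 0.0], [0.2, 0.2, -0.3, -0.0]]
[ 4.76338e+02 -2.12560e+02  9.00000e-03 -2.11700e+00] [[-0.2, 0.1, -1.5, -0.0], [0.9, -0.1, 0.4, 0.0]]
jar@59 [463.38022093 185.66399607  59.        ] [463.60484471 185.62518616  59.        ]
rack stop_f [248.53523232 233.44820162] [276.55682191 224.41559773]
rack foot [250.4366516  272.84013251] [276.97831729 272.27206116]
jar [256.54914078 289.73321558] [300.31123994 271.66843562]
```

```bash
echo '[{"finger_gap":91,"trans":[0.28,-0.4,0.76]},{"finger_gap":91,"trans":[0.28,-0.4,0.76]},{"finger_gap":91,"trans":[0.28,-0.4,0.76]},{"finger_gap":91,"rot":[0.085,0,-0.123]},{"finger_gap":91,"rot":[0.085,0,-0.123]},{"finger_gap":91,"rot":[0.085,0,-0.123]},{"finger_gap":91},{"finger_gap":91}]' > m.json && python3 drive.py m.json
python3 - <<'E'
from h import *
T=T_tool(); im=vision.read_camera("wrist")[:,:,::-1]; np.save("pics/T3.npy",T); cv2.imwrite("pics/w3.png",im); print(T.round(3))
o=cv2.resize(im[:250],(800,357),interpolation=cv2.INTER_CUBIC); cv2.imwrite("pics/c3.png",o)
E
```

```text
time_s: 3.3
tcp_pos: [345.1, -3.7, 357.7]
ee_rot: [-2.888, -0.413, -0.825]
force: [-0.3, 0.1, -0.2]
grip_width: 90.9
gripper_force: 0.0
[[ 8.15000e-01  2.89000e-01  5.02000e-01  3.45119e+02]
 [ 2.29000e-01 -9.57000e-01  1.79000e-01 -3.65400e+00]
 [ 5.32000e-01 -3.00000e-02 -8.46000e-01  3.57659e+02]
 [ 0.00000e+00  0.00000e+00  0.00000e+00  1.00000e+00]]
```

View pics/c3.png

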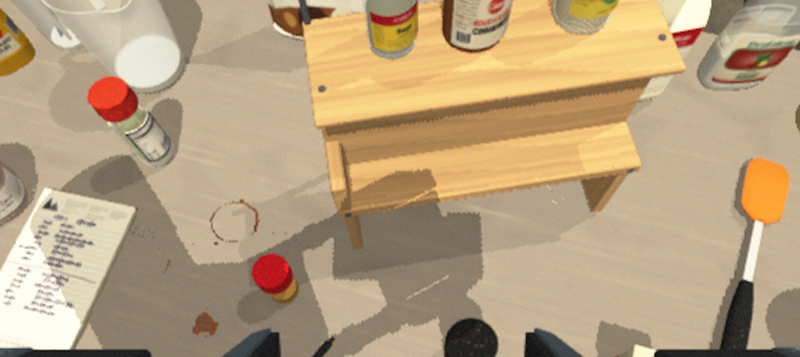

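Third view: the ledge's right front end is at c3 (640,166), and the shelf front edge runs from (314,122) to (684,69). The stop's top front is near (335,208). I'll combine all five views in one fit.

Run:
```python
from h import *
from scipy.optimize import least_squares
A,B,C=[Pw(np.load(f"pics/T{i}.npy")) for i in(1,2,3)]; S,D=P("scene"),P("side")
c=lambda x,y:((x+.5)/1.4286-.5,(y+.5)/1.4286-.5)
K=dict(end=(-27.5,-155,100),so=(-27.5,155,141),si=(-27.5,140,141),sf=(-27.5,140,100),shn=(-3,155,200),shf=(-3,-155,200),ft=(-27.5,155,0))
obs=[(A,"end",(281.5,91.4)),(B,"end",(361.1,87.5)),(C,"end",c(640,166)),(S,"end",(276.7,159.3)),
(A,"so",(92.5,149.3)),(B,"so",(184.3,143.4)),(C,"so",c(335,208)),(S,"so",(250,232)),(D,"so",(275.8,226.4)),
(A,"si",(101.6,145.4)),(B,"si",(191,140.6)),(A,"shn",(65,111.9)),(B,"shn",(166.2,105.2)),(C,"shn",c(314,122)),(S,"shn",(236.5,210.3)),(D,"shn",(264.8,203.6)),
(C,"shf",c(684,69)),(S,"shf",(267.5,128)),(D,"shf",(243,147))]
def w(p,r): q,s=np.cos(p[2]),np.sin(p[2]); return np.array([p[0]+q*r[0]-s*r[1],p[1]+s*r[0]+q*r[1],r[2]])
f=lambda p:np.ravel([proj(M,w(p,K[k]))-x for M,k,x in obs])
s=least_squares(f,[620,0,.4],loss="soft_l1"); p=s.x; print(p.round(3))
for (M,k,x),r in zip(obs,f(p).reshape(-1,2)): print(["ABCSD"[i] for i,m in enumerate((A,B,C,S,D)) if m is M][0],k,r.round(1))
print("stop",w(p,(0,140,100)))
for n,i in(("A",(A,(281.5,91.4),(112.2,158.8))),("B",(B,(361.1,87.5),(196.9,155.2))),("C",(C,c(640,166),c(350,211)))):
    a,b=onz(i[0],i[1],100),onz(i[0],i[2],100); d=b-a; print(n,a,b,np.hypot(*d[:2]),np.arctan2(-d[0],d[1]))
a,b=onz(C,c(684,69),200),onz(C,c(314,122),200); d=b-a; print(a,b,np.hypot(*d[:2]),np.arctan2(-d[0],d[1]))
```

```text
[ 6.20755e+02 -9.29000e-01  4.55000e-01]
A end [0.8 0.4]
B end [ 1.2 -0.6]
C end [ 1.3 -0.8]
S end [ 0.1 -1.2]
A so [-0.7  0.1]
B so [-2.4  0.5]
C so [ -3.6 -11.9]
S so [-0.3  0.7]
D so [ 1.9 -3.3]
A si [0.2 0.1]
B si [ 0.6 -0.7]
A shn [-2.  -0.7]
B shn [-3.7 -0.1]
C shn [-0.1  2.6]
S shn [0.4 1.1]
D shn [ 1.8 -1.3]
C shf [ 1.5 -0.7]
S shf [ 0.6 -2.4]
D shf [-0.4 -2.5]
stop [559.25725749 124.84099627 100.        ]
A [ 664.93822111 -150.84072155  100.        ] [536.0895504  117.61203691 100.        ] 297.7731745340502 0.4474937767105772
B [ 662.91817507 -150.23839853  100.        ] [532.66698612 115.09039016 100.        ] 295.5752667751331 0.4563450503971385
C [ 662.28323904 -150.71763731  100.        ] [534.05027577 114.57056953 100.        ] 294.654926242692 0.4502571605601838
[ 684.5895672  -139.90507271  200.        ] [553.42583028 138.1010278  200.        ] 307.39440105670116 0.4408355371126694
```

```bash
cat >> h.py <<'E'
RACK=np.array([621,-0.5,0.45])
def rk(x,y,z):
    c,s=np.cos(RACK[2]),np.sin(RACK[2]); return np.array([RACK[0]+c*x-s*y,RACK[1]+s*x+c*y,z])
def go(pos,yaw,tilt=.75):
    T=T_tool(); c,s=np.cos(tilt),np.sin(tilt)
    R=Ro.from_euler("z",yaw).as_matrix()@np.array([[c,0,s],[0,-1,0],[s,0,-c]])
    d=np.array(pos)-T[:3,3]
    print("rot",Ro.from_matrix(T[:3,:3].T@R).as_rotvec().round(3),"d_now",(T[:3,:3].T@d).round(1),"d_after_rot",(R.T@d).round(1),"|d|",np.linalg.norm(d).round(1))
def back(p,yaw,tilt=.75,n=100): 
    return np.array(p)-n*np.array([np.sin(tilt)*np.cos(yaw),np.sin(tilt)*np.sin(yaw),-np.cos(tilt)])
E
python3 -c "
from h import *
g=[471.5,-212,34]; go(back(g,0),0)"
```

```text
rot [-0.204  0.191  0.216] d_now [-133.9  224.4  203.8] d_after_rot [-128.   209.   223.1] |d| 331.4
```

```bash
echo '[{"finger_gap":91,"trans":[-0.34,0.56,0.5]},{"finger_gap":91,"trans":[-0.34,0.56,0.5]},{"finger_gap":91,"trans":[-0.34,0.56,0.5]},{"finger_gap":91,"trans":[-0.34,0.56,0.5]},{"finger_gap":91,"trans":[-0.34,0.56,0.5]},{"finger_gap":91,"trans":[-0.34,0.56,0.5]},{"finger_gap":91,"trans":[-0.34,0.56,0.5]},{"finger_gap":91,"trans":[-0.34,0.56,0.5]}]' > m.json && python3 drive.py m.json; echo '[{"finger_gap":91,"rot":[-0.068,0.064,0.072]},{"finger_gap":91,"rot":[-0.068,0.064,0.072]},{"finger_gap":91,"rot":[-0.068,0.064,0.072]},{"finger_gap":91},{"finger_gap":91}]' > m.json && python3 drive.py m.json
python3 -c "
from h import *
g=[471.5,-212,34]; go(back(g,0),0);print(robot.get_state()['qpos'].round(2))"
```

```text
time_s: 4.15
tcp_pos: [401.4, -212.5, 108.1]
ee_rot: [-2.886, -0.422, -0.824]
force: [0.7, 0.3, 0.8]
grip_width: 91.2
gripper_force: 0.0
time_s: 4.65
tcp_pos: [404.4, -206.9, 110.2]
ee_rot: [-2.902, -0.124, -1.079]
force: [-0.5, -0.1, 0.3]
grip_width: 90.9
gripper_force: 0.0
rot [-0.07   0.038  0.059] d_now [-3.1  5.1  1.2] d_after_rot [-2.9  5.1  1.5] |d| 6.1
[-1.09  0.55  2.35  1.66  0.66 -1.18]
```

```bash
echo '[{"finger_gap":91,"trans":[-0.03,0.05,0.012],"rot":[-0.035,0.019,0.03]},{"finger_gap":91,"trans":[-0.03,0.05,0.012],"rot":[-0.035,0.019,0.03]},{"finger_gap":91},{"finger_gap":91}]' > m.json && python3 drive.py m.json
python3 -c "
from h import *
g=[471.5,-212,34]; go(back(g,0),0);go(g,0)"
```

```text
time_s: 5.05
tcp_pos: [403.9, -212.4, 107.8]
ee_rot: [2.921, 0.001, 1.154]
force: [-0.4, 0.9, 0.6]
grip_width: 90.7
gripper_force: 0.0
rot [ 0.001 -0.002  0.001] d_now [-0.8 -0.4  0. ] d_after_rot [-0.8 -0.4  0. ] |d| 0.9
rot [ 0.001 -0.002  0.001] d_now [ -1.   -0.5 100. ] d_after_rot [ -0.8  -0.4 100. ] |d| 100.0
```

Scaled: 25 mm is 0.5.

```bash
echo '[{"finger_gap":91,"trans":[0,0,0.5]},{"finger_gap":91,"trans":[0,0,0.5]},{"finger_gap":91,"trans":[0,0,0.5]},{"finger_gap":91,"trans":[0,0,0.5]},{"finger_gap":91},{"finger_gap":50},{"finger_gap":50},{"finger_gap":50}]' > m.json && python3 drive.py m.json; echo '[{"finger_gap":40},{"finger_gap":40},{"finger_gap":40},{"finger_gap":40}]' > m.json && python3 drive.py m.json
```

```text
time_s: 5.85
tcp_pos: [471.5, -213.4, 35.6]
ee_rot: [2.918, -0.004, 1.154]
force: [-0.2, -0.5, -0.4]
grip_width: 70.2
gripper_force: 0.0
time_s: 6.25
tcp_pos: [471.7, -213.3, 34.9]
ee_rot: [2.919, -0.004, 1.154]
force: [-3.6, -1.1, 6.4]
grip_width: 55.0
gripper_force: 30.0
```

Scaled: -29 mm is -0.58, 28 mm is 0.56.

```bash
echo '[{"finger_gap":40,"trans":[0.2,0,-0.22]},{"finger_gap":40,"trans":[0.4,0,-0.44]},{"finger_gap":40,"trans":[0.56,0,-0.58]},{"finger_gap":40,"trans":[0.56,0,-0.58]},{"finger_gap":40}]' > m.json && python3 drive.py m.json
python3 -c "
from h import *
go(rk(-120,80,150),.45);print(rk(-120,80,150),robot.get_state()['qpos'].round(2))"
```

```text
time_s: 6.75
tcp_pos: [473.7, -212.3, 148.0]
ee_rot: [2.918, -0.001, 1.163]
force: [0.9, 0.0, -0.4]
grip_width: 54.8
gripper_force: 30.0
rot [ 0.309 -0.008 -0.328] d_now [   4.6 -231.6    1.4] d_after_rot [  78.  -206.6   69.9] |d| 231.7
[478.14910499  19.33990409 150.        ] [-0.9   0.47  2.25  1.75  0.58 -0.95]
```

```bash
echo '[{"finger_gap":40,"trans":[0,-0.3,0]},{"finger_gap":40,"trans":[0.02,-0.72,0]},{"finger_gap":40,"trans":[0.02,-0.72,0]},{"finger_gap":40,"trans":[0.02,-0.72,0]},{"finger_gap":40,"trans":[0.02,-0.72,0]},{"finger_gap":40,"trans":[0.02,-0.72,0]},{"finger_gap":40,"trans":[0.02,-0.72,0]},{"finger_gap":40}]' > m.json && python3 drive.py m.json; echo '[{"finger_gap":40,"rot":[0.05,0,-0.055]},{"finger_gap":40,"rot":[0.05,0,-0.055]},{"finger_gap":40,"rot":[0.05,0,-0.055]},{"finger_gap":40,"rot":[0.05,0,-0.055]},{"finger_gap":40,"rot":[0.05,0,-0.055]},{"finger_gap":40,"rot":[0.05,0,-0.055]},{"finger_gap":40},{"finger_gap":40}]' > m.json && python3 drive.py m.json
python3 -c "
from h import *
go(rk(-120,80,150),.45);print(robot.get_state()['qpos'].round(2))"
```

```text
time_s: 7.55
tcp_pos: [476.7, 18.6, 148.3]
ee_rot: [-2.918, -0.008, -1.154]
force: [0.8, -0.6, -1.5]
grip_width: 54.8
gripper_force: 30.0
time_s: 8.35
tcp_pos: [478.0, 13.3, 148.9]
ee_rot: [-2.715, -0.613, -1.079]
force: [-0.2, 0.0, -0.6]
grip_width: 55.1
gripper_force: 30.0
rot [ 0.01  -0.005 -0.002] d_now [ 2.7 -5.4  1.1] d_after_rot [ 2.7 -5.4  1.1] |d| 6.1
[-0.51  0.45  2.35  1.81  0.61 -1.09]
```

Scaled: 22 mm is 0.44, 20 mm is 0.4.

```bash
echo '[{"finger_gap":40,"trans":[0.32,-0.06,0.28],"rot":[0.01,-0.005,0]},{"finger_gap":40,"trans":[0.44,-0.048,0.4]},{"finger_gap":40,"trans":[0.44,0,0.4]},{"finger_gap":40,"trans":[0.32,0,0.3]},{"finger_gap":40},{"finger_gap":40}]' > m.json && python3 drive.py m.json
python3 -c "
from h import *
go(rk(-2,80,147),.45);print(robot.get_state()['force'])"
```

```text
time_s: 8.95
tcp_pos: [567.3, 64.8, 150.3]
ee_rot: [-2.707, -0.622, -1.064]
force: [-0.7, -0.6, -1.2]
grip_width: 54.9
gripper_force: 30.0
rot [-0.004  0.     0.   ] d_now [10.9  2.2 14.7] d_after_rot [10.9  2.2 14.7] |d| 18.4
[-0.68540163 -0.56976065 -1.16013258]
```

Scaled: 7.5 mm is 0.15, 5.5 mm is 0.11.

```bash
echo '[{"finger_gap":40,"trans":[0.11,0,0.15]},{"finger_gap":40,"trans":[0.11,0,0.15]},{"finger_gap":40},{"finger_gap":40,"trans":[-0.054,0,0.058]},{"finger_gap":40,"trans":[-0.054,0,0.058]},{"finger_gap":40}]' > m.json && python3 drive.py m.json
python3 -c "
from h import *
go(rk(-2,80,135),.45);print(robot.get_state()['force'])
T,im=T_tool(),vision.read_camera('wrist')
a=vision.read_camera('side'); b=vision.read_camera('scene')
f=lambda i,x,y,w,h:cv2.resize(i[y:y+h,x:x+w,::-1],(400,300),interpolation=cv2.INTER_CUBIC)
cv2.imwrite('pics/c4.png',np.vstack([np.hstack([f(a,200,140,140,105),f(b,190,140,140,105)]),np.hstack([f(im,140,0,280,210),f(im,0,0,560,420)])]))"
```

```text
time_s: 9.55
tcp_pos: [584.0, 71.8, 138.6]
ee_rot: [-2.708, -0.622, -1.064]
force: [-0.6, -0.1, -1.3]
grip_width: 55.1
gripper_force: 30.0
rot [-0.003  0.001  0.   ] d_now [-2.5  1.2  2.5] d_after_rot [-2.5  1.2  2.5] |d| 3.8
[-0.59886181 -0.14768756 -1.31619965]
```

View pics/c4.png

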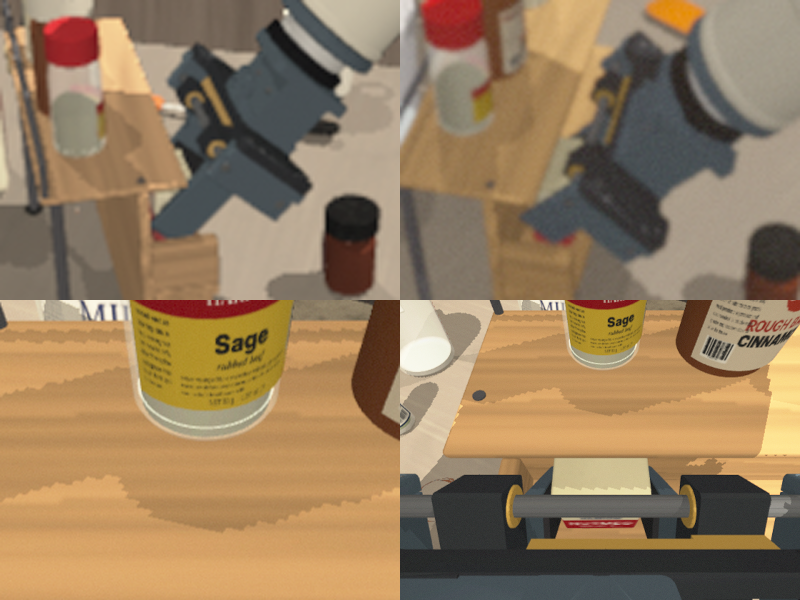

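The wrist view shows the tin in the grip, under the shelf front edge. The edge runs level (top about row 209, bottom about row 221 full-scale), so the yaw matches. Now a depth check against that edge.

The manual's scale: shifts go in shares of 50 mm. Converting my numbers, -1 mm is -0.02, 1.1 mm is 0.022.

```bash
echo '[{"finger_gap":40,"trans":[-0.02,0,0.022]},{"finger_gap":40,"trans":[-0.014,0,0.016]},{"finger_gap":40,"trans":[-0.014,0,0.016]},{"finger_gap":40}]' > m.json && python3 drive.py m.json
python3 -c "
from h import *
T=T_tool(); W=Pw(T); c,s=np.cos(.45),np.sin(.45)
# edge rows seen 3mm higher: use previous height
T[2,3]=138.6;T[:2,3]=[584,71.8]; W=Pw(T)
for y,z in((221,194),(221,200),(209,200)):
  for x in(120,460):
    X=onz(W,(x,y),z)[:2]-RACK[:2]; print(y,z,x,(c*X[0]+s*X[1]).round(1),(-s*X[0]+c*X[1]).round(1))
go(rk(-2,80,135),.45);print(robot.get_state()['force'])"
```

```text
time_s: 10.1
tcp_pos: [584.5, 72.0, 135.5]
ee_rot: [-2.708, -0.622, -1.065]
force: [0.6, -0.1, -1.0]
grip_width: 54.9
gripper_force: 30.0
221 194 120 -2.8 136.1
221 194 460 -2.5 18.9
221 200 120 -5.9 132.8
221 200 460 -5.7 22.5
209 200 120 -1.4 133.9
209 200 460 -1.2 21.4
rot [-0.003 -0.     0.001] d_now [-0.8  1.2 -0. ] d_after_rot [-0.8  1.2 -0. ] |d| 1.4
[ 0.57946885 -0.12417048 -0.99550345]
```

Scaled: -0.7 mm is -0.014, 0.7 mm is 0.014.

```bash
echo '[{"finger_gap":40,"trans":[-0.014,0,0.014]},{"finger_gap":40}]' > m.json && python3 drive.py m.json;echo '[{"finger_gap":40,"trans":[-0.014,0,0.014]},{"finger_gap":40}]' > m.json && python3 drive.py m.json; echo '[{"finger_gap":40,"trans":[-0.01,0,0.01]},{"finger_gap":40}]' > m.json && python3 drive.py m.json
```

```text
time_s: 10.3
tcp_pos: [584.6, 72.0, 135.1]
ee_rot: [-2.707, -0.623, -1.067]
force: [-3.4, -0.7, 7.1]
grip_width: 55.1
gripper_force: 30.0
time_s: 10.5
tcp_pos: [584.9, 72.3, 134.9]
ee_rot: [-2.705, -0.623, -1.069]
force: [-7.1, 0.6, 17.7]
grip_width: 55.1
gripper_force: 30.0
time_s: 10.7
tcp_pos: [584.9, 72.6, 134.6]
ee_rot: [-2.704, -0.623, -1.07]
force: [-10.8, 0.1, 25.0]
grip_width: 55.0
gripper_force: 30.0
```

Scaled: -0.9 mm is -0.018, 0.8 mm is 0.016.

```bash
echo '[{"finger_gap":40,"trans":[0.016,0,-0.018]},{"finger_gap":62},{"finger_gap":76},{"finger_gap":76},{"finger_gap":76}]' > m.json && python3 drive.py m.json; echo '[{"finger_gap":76,"trans":[0,0,-0.2]},{"finger_gap":76,"trans":[0,0,-0.5]},{"finger_gap":76,"trans":[0,0,-0.7]},{"finger_gap":76,"trans":[0,0,-0.7]},{"finger_gap":40},{"finger_gap":0}]' > m.json && python3 drive.py m.json
python3 -c "
from h import *
go(rk(-80,20,150),.45)"
```

```text
time_s: 11.2
tcp_pos: [584.4, 71.9, 134.1]
ee_rot: [-2.708, -0.622, -1.065]
force: [0.7, 0.1, -0.5]
grip_width: 75.9
gripper_force: 0.0
time_s: 11.8
tcp_pos: [520.5, 40.0, 211.6]
ee_rot: [-2.708, -0.622, -1.068]
force: [0.4, 0.1, 0.6]
grip_width: 63.2
gripper_force: 0.0
rot [-0.001 -0.002  0.001] d_now [-47.3  60.2  40.1] d_after_rot [-47.2  60.2  40.3] |d| 86.5
```

```bash
echo '[{"finger_gap":0,"trans":[-0.16,0.2,0.14]},{"finger_gap":0,"trans":[-0.26,0.34,0.22]},{"finger_gap":0,"trans":[-0.26,0.34,0.22]},{"finger_gap":0,"trans":[-0.26,0.34,0.22]},{"finger_gap":0},{"finger_gap":0}]' > m.json && python3 drive.py m.json
python3 -c "
from h import *
go(rk(-80,20,150),.45); go(rk(2,20,132),.45)"
```

```text
time_s: 12.4
tcp_pos: [540.3, -17.0, 148.7]
ee_rot: [-2.707, -0.621, -1.063]
force: [-0.2, 0.2, -0.2]
grip_width: 15.0
gripper_force: 0.0
rot [-0.004  0.001 -0.001] d_now [ 0.8  0.3 -1.1] d_after_rot [ 0.8  0.3 -1.1] |d| 1.4
rot [-0.004  0.001 -0.001] d_now [48.6  0.5 68. ] d_after_rot [48.5  0.3 68. ] |d| 83.5
```

Scaled: 25 mm is 0.5, 24 mm is 0.48.

```bash
echo '[{"finger_gap":0,"trans":[0.28,0,0.38]},{"finger_gap":0,"trans":[0.36,0,0.5]},{"finger_gap":0,"trans":[0.33,0,0.48]},{"finger_gap":0},{"finger_gap":0}]' > m.json && python3 drive.py m.json
python3 -c "
from h import *
go(rk(2,57,132),.45); print(robot.get_state()['force'])"
```

```text
time_s: 12.9
tcp_pos: [613.7, 20.2, 133.2]
ee_rot: [-2.706, -0.625, -1.065]
force: [0.1, 0.3, -0.4]
grip_width: 0.3
gripper_force: 0.0
rot [-0.004 -0.     0.002] d_now [ -1.1 -35.2   0.8] d_after_rot [ -1.1 -35.2   0.6] |d| 35.2
[ 0.13869975  0.28492908 -0.43526611]
```

```bash
echo '[{"finger_gap":0,"trans":[0,-0.12,0]},{"finger_gap":0,"trans":[0,-0.12,0]},{"finger_gap":0,"trans":[0,-0.08,0]},{"finger_gap":0,"trans":[0,-0.08,0]},{"finger_gap":0,"trans":[0,-0.08,0]},{"finger_gap":0,"trans":[0,-0.08,0]},{"finger_gap":0,"trans":[0,-0.08,0]},{"finger_gap":0,"trans":[0,-0.08,0]}]' > m.json && python3 drive.py m.json; echo '[{"finger_gap":0,"trans":[0,-0.06,0]},{"finger_gap":0,"trans":[0,-0.06,0]},{"finger_gap":0,"trans":[0,-0.04,0]},{"finger_gap":0}]' > m.json && python3 drive.py m.json
python3 -c "
from h import *
go(rk(2,70.5,132),.45)"
```

```text
time_s: 13.7
tcp_pos: [598.0, 51.0, 133.0]
ee_rot: [-2.708, -0.622, -1.066]
force: [-0.1, -1.4, 0.7]
grip_width: 0.7
gripper_force: 0.3
time_s: 14.1
tcp_pos: [594.5, 58.2, 133.0]
ee_rot: [-2.707, -0.623, -1.065]
force: [-0.0, -0.3, 0.4]
grip_width: 0.7
gripper_force: 0.1
rot [-0.003 -0.     0.001] d_now [-0.4 -6.1  1. ] d_after_rot [-0.4 -6.1  0.9] |d| 6.2
```

Scaled: -2 mm is -0.04.

```bash
echo '[{"finger_gap":0,"trans":[0,-0.04,0]},{"finger_gap":0,"trans":[0,-0.04,0]},{"finger_gap":0}]' > m.json && python3 drive.py m.json; echo '[{"finger_gap":0,"trans":[0,-0.02,0]},{"finger_gap":0}]' > m.json && python3 drive.py m.json;  echo '[{"finger_gap":0,"trans":[0,-0.02,0]},{"finger_gap":0}]' > m.json && python3 drive.py m.json
```

```text
time_s: 14.4
tcp_pos: [592.7, 61.8, 133.0]
ee_rot: [-2.707, -0.623, -1.065]
force: [-0.1, -0.6, 0.2]
grip_width: 0.4
gripper_force: 0.1
time_s: 14.6
tcp_pos: [592.4, 62.5, 133.0]
ee_rot: [-2.708, -0.623, -1.066]
force: [0.1, -0.2, -0.6]
grip_width: 0.6
gripper_force: 0.1
time_s: 14.8
tcp_pos: [592.0, 63.4, 133.0]
ee_rot: [-2.708, -0.623, -1.066]
force: [0.4, -1.0, -0.5]
grip_width: 0.6
gripper_force: 0.2
```

```bash
echo '[{"finger_gap":0,"trans":[0,-0.02,0]},{"finger_gap":0}]' > m.json && python3 drive.py m.json;  echo '[{"finger_gap":0,"trans":[0,-0.02,0]},{"finger_gap":0}]' > m.json && python3 drive.py m.json
```

```text
time_s: 15.0
tcp_pos: [591.5, 64.4, 133.0]
ee_rot: [-2.707, -0.623, -1.066]
force: [0.9, -0.2, 0.3]
grip_width: 0.7
gripper_force: 0.2
time_s: 15.2
tcp_pos: [591.1, 65.3, 133.0]
ee_rot: [-2.708, -0.623, -1.066]
force: [0.8, -0.6, -0.6]
grip_width: 0.3
gripper_force: 0.2
```

```bash
for i in 1; do echo '[{"finger_gap":0,"trans":[0,-0.02,0]},{"finger_gap":0}]' > m.json && python3 drive.py m.json;  echo '[{"finger_gap":0,"trans":[0,-0.02,0]},{"finger_gap":0}]' > m.json && python3 drive.py m.json; echo '[{"finger_gap":0,"trans":[0,-0.02,0]},{"finger_gap":0}]' > m.json && python3 drive.py m.json; done; python3 -c "
from h import *
go(rk(2,72,132),.45)"
```

```text
time_s: 15.4
tcp_pos: [590.6, 66.2, 133.0]
ee_rot: [-2.708, -0.623, -1.065]
force: [-0.4, -0.5, -0.2]
grip_width: 0.1
gripper_force: 0.2
time_s: 15.6
tcp_pos: [590.6, 66.8, 133.2]
ee_rot: [-2.708, -0.622, -1.066]
force: [1.9, -1.7, 0.4]
grip_width: 0.5
gripper_force: 1.7
time_s: 15.8
tcp_pos: [590.7, 67.2, 133.4]
ee_rot: [-2.709, -0.621, -1.068]
force: [5.4, -7.0, -0.2]
grip_width: 0.1
gripper_force: 3.9
rot [-0.001 -0.001  0.001] d_now [-1.1  2.1  0.9] d_after_rot [-1.1  2.1  0.9] |d| 2.5
```

Scaled: -35 mm is -0.7, -20 mm is -0.4.

```bash
echo '[{"finger_gap":0,"trans":[0,0.06,0]},{"finger_gap":0,"trans":[0,0.08,0]},{"finger_gap":0,"trans":[0,0,-0.4]},{"finger_gap":0,"trans":[0,0,-0.7]},{"finger_gap":0,"trans":[0,0,-0.7]},{"finger_gap":60,"trans":[0,0,-0.4]},{"finger_gap":70},{"finger_gap":70}]' > m.json && python3 drive.py m.json; python3 -c "
from h import *
g=[463.5,185.6,38]; go(back(g,.45),.45)
cv2.imwrite('pics/w5.png',vision.read_camera('wrist')[:,:,::-1]);np.save('pics/T5.npy',T_tool())
cv2.imwrite('pics/side5.png',vision.read_camera('side')[:,:,::-1])"
```

```text
time_s: 16.6
tcp_pos: [525.9, 28.4, 213.6]
ee_rot: [-2.708, -0.622, -1.067]
force: [1.2, 1.1, 1.0]
grip_width: 21.9
gripper_force: 0.0
rot [-0.002 -0.001  0.001] d_now [-110.6 -168.7   37.1] d_after_rot [-110.7 -168.7   36.8] |d| 205.1
```

Scaled: 7 mm is 0.14, 3 mm is 0.06.

```bash
echo '[{"finger_gap":70,"trans":[-0.2,-0.34,0.06]},{"finger_gap":70,"trans":[-0.4,-0.6,0.14]},{"finger_gap":70,"trans":[-0.4,-0.6,0.14]},{"finger_gap":70,"trans":[-0.4,-0.6,0.14]},{"finger_gap":70,"trans":[-0.4,-0.6,0.14]},{"finger_gap":70,"trans":[-0.4,-0.6,0.12]},{"finger_gap":70},{"finger_gap":70}]' > m.json && python3 drive.py m.json; python3 -c "
from h import *
g=[463.5,185.6,38]; go(back(g,.45),.45);go(g,.45);print(robot.get_state()['qpos'].round(2))"
```

```text
time_s: 17.5
tcp_pos: [428.3, 139.0, 132.0]
ee_rot: [-2.681, -0.621, -1.065]
force: [0.5, -0.8, 0.7]
grip_width: 70.0
gripper_force: 0.0
rot [-0.025 -0.011 -0.005] d_now [-26.2 -26.4   4.6] d_after_rot [-26.  -26.7   4.2] |d| 37.5
rot [-0.025 -0.011 -0.005] d_now [-27.3 -23.9 104.5] d_after_rot [-26.  -26.7 104.2] |d| 110.6
[-0.13  0.55  2.53  2.49  0.71 -1.49]
```

Scaled: 14 mm is 0.28, -13 mm is -0.26.

```bash
echo '[{"finger_gap":70,"trans":[0,-0.26,0.2],"rot":[-0.012,-0.005,-0.002]},{"finger_gap":70,"trans":[0,-0.26,0.24],"rot":[-0.012,-0.005,-0.002]},{"finger_gap":70,"trans":[-0.26,0,0.28]},{"finger_gap":70,"trans":[-0.26,0,0.28]},{"finger_gap":70},{"finger_gap":70}]' > m.json && python3 drive.py m.json; python3 -c "
from h import *
g=[463.5,185.6,38]; go(g,.45);print(robot.get_state()['qpos'].round(2))"
```

```text
time_s: 18.1
tcp_pos: [431.3, 168.5, 79.5]
ee_rot: [-2.708, -0.616, -1.071]
force: [-1.2, -0.5, -0.0]
grip_width: 70.0
gripper_force: 0.0
rot [ 0.001 -0.004 -0.003] d_now [-1.9 -1.4 55.2] d_after_rot [-1.7 -1.4 55.2] |d| 55.3
[ 0.04  0.8   2.56  2.81  0.96 -1.68]
```

```bash
echo '[{"finger_gap":70,"trans":[-0.012,-0.01,0.36]},{"finger_gap":70,"trans":[-0.012,-0.01,0.36]},{"finger_gap":70,"trans":[-0.012,-0.008,0.38]},{"finger_gap":70},{"finger_gap":30},{"finger_gap":30},{"finger_gap":30},{"finger_gap":30}]' > m.json && python3 drive.py m.json; echo '[{"finger_gap":30},{"finger_gap":30},{"finger_gap":30}]' > m.json && python3 drive.py m.json; python3 -c "
from h import *
g=[463.5,185.6,38]; go(g,.45)"
```

```text
time_s: 18.9
tcp_pos: [463.1, 185.2, 38.8]
ee_rot: [-2.709, -0.617, -1.073]
force: [0.4, 0.5, -0.6]
grip_width: 40.8
gripper_force: 0.0
time_s: 19.2
tcp_pos: [463.3, 185.4, 38.6]
ee_rot: [-2.708, -0.617, -1.074]
force: [-0.7, -1.9, 7.2]
grip_width: 38.4
gripper_force: 29.9
rot [ 0.002 -0.005 -0.001] d_now [-0.2 -0.1  0.7] d_after_rot [-0.2 -0.1  0.7] |d| 0.7
```

Scaled: 30 mm is 0.6, -33 mm is -0.66.

```bash
echo '[{"finger_gap":30,"trans":[0.14,0,-0.14]},{"finger_gap":30,"trans":[0.4,0,-0.44]},{"finger_gap":30,"trans":[0.6,0,-0.66]},{"finger_gap":30,"trans":[0.6,0,-0.66]},{"finger_gap":30},{"finger_gap":30}]' > m.json && python3 drive.py m.json; python3 -c "
from h import *
go(rk(-125,32,156),.45);print(robot.get_state()['qpos'].round(2))"
```

```text
time_s: 19.8
tcp_pos: [462.5, 188.3, 145.2]
ee_rot: [-2.698, -0.618, -1.072]
force: [-0.8, -0.3, -0.2]
grip_width: 38.5
gripper_force: 30.0
rot [-0.008 -0.008 -0.003] d_now [-38.7 206.6 -53.8] d_after_rot [-39.8 206.9 -51.8] |d| 217.0
[ 0.1   0.47  2.39  2.61  0.5  -1.35]
```

Scaled: -6 mm is -0.12, -3 mm is -0.06.

```bash
echo '[{"finger_gap":30,"trans":[-0.12,0.3,-0.16]},{"finger_gap":30,"trans":[-0.12,0.64,-0.16]},{"finger_gap":30,"trans":[-0.12,0.64,-0.16]},{"finger_gap":30,"trans":[-0.12,0.64,-0.16]},{"finger_gap":30,"trans":[-0.12,0.64,-0.16]},{"finger_gap":30,"trans":[-0.12,0.64,-0.16]},{"finger_gap":30,"trans":[-0.06,0.64,-0.12]},{"finger_gap":30}]' > m.json && python3 drive.py m.json; python3 -c "
from h import *
go(rk(-125,32,154),.45);go(rk(-1,32,152),.45);print(robot.get_state()['qpos'].round(2))"
```

```text
time_s: 20.6
tcp_pos: [495.4, -30.1, 153.1]
ee_rot: [-2.7, -0.612, -1.067]
force: [-0.4, 0.6, -1.0]
grip_width: 38.2
gripper_force: 30.0
rot [-0.008 -0.005 -0.008] d_now [ 1.3 -4.1  0.1] d_after_rot [ 1.3 -4.   0. ] |d| 4.3
rot [-0.008 -0.005 -0.008] d_now [90.2 -4.  86.5] d_after_rot [90.7 -4.  86. ] |d| 125.1
[-0.61  0.45  2.26  1.55  0.65 -0.89]
```

Scaled: 22 mm is 0.44, 21 mm is 0.42.

```bash
echo '[{"finger_gap":30,"trans":[0.2,-0.04,0.2],"rot":[-0.008,-0.005,-0.008]},{"finger_gap":30,"trans":[0.4,-0.04,0.38]},{"finger_gap":30,"trans":[0.44,0,0.42]},{"finger_gap":30,"trans":[0.44,0,0.42]},{"finger_gap":30,"trans":[0.32,0,0.3]},{"finger_gap":30},{"finger_gap":30}]' > m.json && python3 drive.py m.json; python3 -c "
from h import *
go(rk(-1,32,140),.45);print(robot.get_state()['force'])"
```

```text
time_s: 21.3
tcp_pos: [603.1, 32.9, 151.0]
ee_rot: [-2.708, -0.627, -1.062]
force: [-0.0, 0.1, -1.6]
grip_width: 38.3
gripper_force: 30.0
rot [-0.005  0.002  0.003] d_now [-7.   5.9  8.4] d_after_rot [-7.   5.9  8.4] |d| 12.5
[-0.04970731  0.11129887 -1.61686038]
```

Scaled: 4.2 mm is 0.084, -3.5 mm is -0.07.

```bash
echo '[{"finger_gap":30,"trans":[-0.07,0.06,0.084]},{"finger_gap":30,"trans":[-0.07,0.06,0.084]},{"finger_gap":30}]' > m.json && python3 drive.py m.json; echo '[{"finger_gap":30,"trans":[-0.014,0,0.014]},{"finger_gap":30}]' > m.json && python3 drive.py m.json;  echo '[{"finger_gap":30,"trans":[-0.014,0,0.014]},{"finger_gap":30}]' > m.json && python3 drive.py m.json
```

```text
time_s: 21.6
tcp_pos: [607.0, 25.6, 141.0]
ee_rot: [-2.71, -0.624, -1.066]
force: [0.5, 0.6, -1.0]
grip_width: 38.5
gripper_force: 30.0
time_s: 21.8
tcp_pos: [607.2, 26.2, 141.2]
ee_rot: [-2.709, -0.626, -1.068]
force: [-0.9, 0.2, -0.1]
grip_width: 38.4
gripper_force: 30.0
time_s: 22.0
tcp_pos: [607.3, 26.4, 140.3]
ee_rot: [-2.709, -0.627, -1.068]
force: [-0.2, 0.8, -0.5]
grip_width: 38.5
gripper_force: 30.0
```

Scaled: -0.7 mm is -0.014, 0.7 mm is 0.014.

```bash
echo '[{"finger_gap":30,"trans":[-0.014,0,0.014]},{"finger_gap":30}]' > m.json && python3 drive.py m.json;  echo '[{"finger_gap":30,"trans":[-0.014,0,0.014]},{"finger_gap":30}]' > m.json && python3 drive.py m.json
```

```text
time_s: 22.2
tcp_pos: [607.3, 26.4, 139.3]
ee_rot: [-2.709, -0.626, -1.068]
force: [0.7, 1.0, -0.2]
grip_width: 38.5
gripper_force: 30.0
time_s: 22.4
tcp_pos: [607.5, 26.4, 138.7]
ee_rot: [-2.708, -0.627, -1.069]
force: [-2.3, -0.8, 6.0]
grip_width: 38.9
gripper_force: 29.9
```

Scaled: -0.4 mm is -0.008, 0.4 mm is 0.008.

```bash
echo '[{"finger_gap":30,"trans":[-0.008,0,0.008]},{"finger_gap":30}]' > m.json && python3 drive.py m.json
```

```text
time_s: 22.6
tcp_pos: [607.7, 26.5, 138.6]
ee_rot: [-2.708, -0.627, -1.07]
force: [-5.5, -0.9, 13.1]
grip_width: 38.6
gripper_force: 29.9
```

Scaled: -0.5 mm is -0.01, 0.5 mm is 0.01.

```bash
echo '[{"finger_gap":30,"trans":[0.01,0,-0.01]},{"finger_gap":50},{"finger_gap":62},{"finger_gap":62},{"finger_gap":62}]' > m.json && python3 drive.py m.json; echo '[{"finger_gap":62,"trans":[0,0,-0.2]},{"finger_gap":62,"trans":[0,0,-0.5]},{"finger_gap":62,"trans":[0,0,-0.7]},{"finger_gap":62,"trans":[0,0,-0.7]},{"finger_gap":0},{"finger_gap":0}]' > m.json && python3 drive.py m.json
python3 -c "
from h import *
go(rk(-80,-18,150),.45)"
```

```text
time_s: 23.1
tcp_pos: [607.3, 26.3, 138.3]
ee_rot: [-2.709, -0.626, -1.067]
force: [0.6, 0.2, -0.3]
grip_width: 62.0
gripper_force: 0.0
time_s: 23.7
tcp_pos: [543.1, -5.4, 215.8]
ee_rot: [-2.71, -0.626, -1.07]
force: [-0.4, 1.2, -0.6]
grip_width: 48.6
gripper_force: 0.0
rot [ 0.001 -0.001  0.004] d_now [-50.8  47.2  42.8] d_after_rot [-50.5  47.5  42.8] |d| 81.5
```

```bash
echo '[{"finger_gap":0,"trans":[-0.18,0.18,0.16],"rot":[0,0,0.002]},{"finger_gap":0,"trans":[-0.28,0.26,0.24],"rot":[0,0,0.002]},{"finger_gap":0,"trans":[-0.28,0.26,0.24]},{"finger_gap":0,"trans":[-0.28,0.26,0.22]},{"finger_gap":0},{"finger_gap":0}]' > m.json && python3 drive.py m.json
python3 -c "
from h import *
go(rk(-80,-18,150),.45); go(rk(-1,-18,130),.45)"
```

```text
time_s: 24.3
tcp_pos: [556.5, -51.0, 148.1]
ee_rot: [-2.709, -0.619, -1.064]
force: [-0.3, 0.8, 1.0]
grip_width: 1.7
gripper_force: 0.0
rot [-0.002  0.001 -0.001] d_now [ 1.3  0.5 -1.3] d_after_rot [ 1.3  0.5 -1.3] |d| 1.9
rot [-0.002  0.001 -0.001] d_now [45.5  0.6 67.1] d_after_rot [45.5  0.5 67.1] |d| 81.1
```

```bash
echo '[{"finger_gap":0,"trans":[0.26,0,0.38]},{"finger_gap":0,"trans":[0.34,0,0.5]},{"finger_gap":0,"trans":[0.3,0,0.46]},{"finger_gap":0},{"finger_gap":0}]' > m.json && python3 drive.py m.json; echo '[{"finger_gap":0,"trans":[0,-0.12,0]},{"finger_gap":0,"trans":[0,-0.08,0]},{"finger_gap":0,"trans":[0,-0.06,0]},{"finger_gap":0,"trans":[0,-0.06,0]},{"finger_gap":0,"trans":[0,-0.06,0]},{"finger_gap":0,"trans":[0,-0.06,0]},{"finger_gap":0,"trans":[0,-0.06,0]},{"finger_gap":0,"trans":[0,-0.06,0]}]' > m.json && python3 drive.py m.json
python3 -c "
from h import *
go(rk(-1,31,130),.45)"
```

```text
time_s: 24.8
tcp_pos: [627.1, -16.1, 131.1]
ee_rot: [-2.708, -0.623, -1.067]
force: [-0.9, 0.1, -0.4]
grip_width: 0.3
gripper_force: 0.0
time_s: 25.6
tcp_pos: [615.1, 8.0, 130.7]
ee_rot: [-2.709, -0.621, -1.067]
force: [0.3, -0.9, 0.3]
grip_width: 0.4
gripper_force: 0.2
rot [-0.001 -0.     0.   ] d_now [ -0.  -20.8   0.9] d_after_rot [ -0.  -20.8   0.9] |d| 20.8
```

```bash
echo '[{"finger_gap":0,"trans":[0,-0.06,0]},{"finger_gap":0,"trans":[0,-0.06,0]},{"finger_gap":0,"trans":[0,-0.06,0]},{"finger_gap":0,"trans":[0,-0.06,0]},{"finger_gap":0,"trans":[0,-0.04,0]},{"finger_gap":0,"trans":[0,-0.04,0]},{"finger_gap":0,"trans":[0,-0.04,0]},{"finger_gap":0}]' > m.json && python3 drive.py m.json; echo '[{"finger_gap":0,"trans":[0,-0.04,0]},{"finger_gap":0,"trans":[0,-0.02,0]},{"finger_gap":0,"trans":[0,-0.02,0]},{"finger_gap":0}]' > m.json && python3 drive.py m.json
echo '[{"finger_gap":0,"trans":[0,-0.02,0]},{"finger_gap":0}]' > m.json && python3 drive.py m.json
python3 -c "
from h import *
go(rk(-1,35,130),.45)"
```

```text
time_s: 26.4
tcp_pos: [607.2, 24.3, 130.7]
ee_rot: [-2.709, -0.621, -1.066]
force: [-0.3, 0.1, -0.6]
grip_width: 0.5
gripper_force: 0.1
time_s: 26.8
tcp_pos: [605.5, 27.8, 130.7]
ee_rot: [-2.709, -0.621, -1.067]
force: [0.7, -0.3, 0.2]
grip_width: 0.5
gripper_force: 0.0
time_s: 27.0
tcp_pos: [605.2, 28.6, 130.8]
ee_rot: [-2.709, -0.621, -1.067]
force: [0.6, -1.1, 1.1]
grip_width: 0.4
gripper_force: 0.3
rot [-0.001 -0.     0.   ] d_now [-0.1 -2.   1. ] d_after_rot [-0.1 -2.   1. ] |d| 2.2
```

Scaled: -1 mm is -0.02.

```bash
echo '[{"finger_gap":0,"trans":[0,-0.02,0]},{"finger_gap":0}]' > m.json && python3 drive.py m.json; echo '[{"finger_gap":0,"trans":[0,-0.02,0]},{"finger_gap":0}]' > m.json && python3 drive.py m.json; echo '[{"finger_gap":0,"trans":[0,-0.02,0]},{"finger_gap":0}]' > m.json && python3 drive.py m.json
```

```text
time_s: 27.2
tcp_pos: [604.8, 29.5, 130.8]
ee_rot: [-2.709, -0.621, -1.067]
force: [0.7, -0.2, 0.1]
grip_width: 0.4
gripper_force: 0.5
time_s: 27.4
tcp_pos: [604.3, 30.4, 130.7]
ee_rot: [-2.709, -0.621, -1.067]
force: [0.0, -0.9, 0.5]
grip_width: 0.6
gripper_force: 0.6
time_s: 27.6
tcp_pos: [603.9, 31.2, 130.8]
ee_rot: [-2.709, -0.621, -1.067]
force: [0.9, -2.5, 0.9]
grip_width: 0.5
gripper_force: 1.3
```

Scaled: -35 mm is -0.7, 2 mm is 0.04.

```bash
echo '[{"finger_gap":0,"trans":[0,0.04,0]},{"finger_gap":0,"trans":[0,0.08,0]},{"finger_gap":0,"trans":[0,0,-0.4]},{"finger_gap":0,"trans":[0,0,-0.7]},{"finger_gap":0,"trans":[0,0,-0.7]},{"finger_gap":0,"trans":[0,0,-0.7]},{"finger_gap":0,"trans":[0,0,-0.7]},{"finger_gap":0}]' > m.json && python3 drive.py m.json; python3 -c "
from h import *
T=T_tool(); np.save('pics/T6.npy',T); w=vision.read_camera('wrist')[:,:,::-1]; a=vision.read_camera('side')[:,:,::-1]; b=vision.read_camera('scene')[:,:,::-1]
f=lambda i,x,y,k,s:cv2.resize(i[y:y+k*3//4,x:x+k],s,interpolation=cv2.INTER_CUBIC)
W=Pw(T)
for y in(112,64): print(proj(W,rk(0,y,100)),proj(P('side'),rk(0,y,130)),proj(P('scene'),rk(0,y,130)))
cv2.imwrite('pics/w6.png',w)
u=proj(W,rk(-10,88,130)).astype(int); x0,y0=max(u[0]-133,0),max(u[1]-100,0); print(x0,y0)
cv2.imwrite('pics/c6.png',np.vstack([np.hstack([f(a,200,180,120,(400,300)),f(b,190,170,120,(400,300))]),np.hstack([f(w,x0,y0,200,(400,300)),f(w,0,0,560,(400,300))])]))"
```

```text
time_s: 28.4
tcp_pos: [507.2, -23.0, 250.1]
ee_rot: [-2.711, -0.621, -1.07]
force: [0.6, 1.1, 1.0]
grip_width: 0.4
gripper_force: 0.0
[200.60118135 217.57297238] [261.66781716 218.67601575] [241.74463912 219.67151809]
[246.76332407 217.62327867] [257.74244469 208.00416138] [247.03466566 204.63438342]
85 111
```

View pics/c6.png

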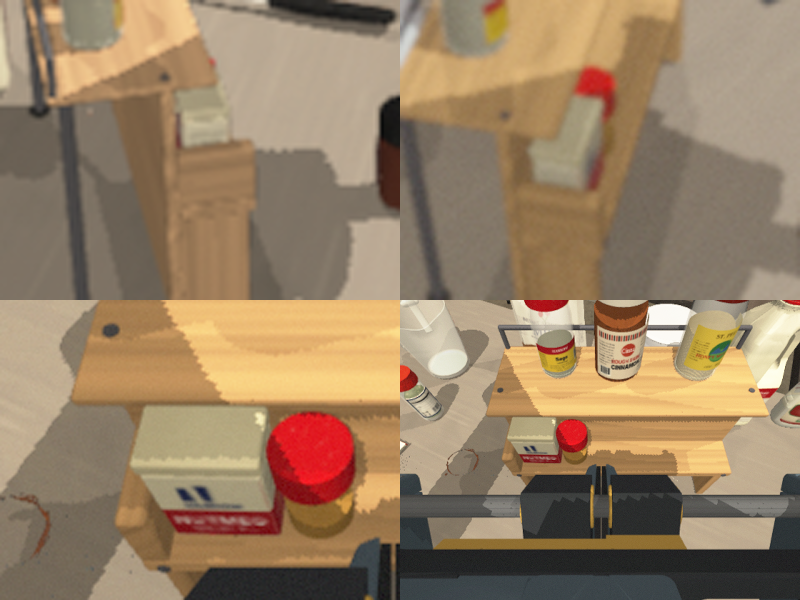

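The tin stands square against the stop and the jar touches its open side, both upright. One numeric check of the tin's front foot (159,231)–(225.5,226) and the jar cap centre (about (240.5,180)).

```bash
python3 -c "
from h import *
W=Pw(np.load('pics/T6.npy')); c,s=np.cos(.45),np.sin(.45)
for n,p,z in(('foot+y',(159,231.3),100),('foot-y',(225.5,226),100),('lidTL',(156.5,165),167),('lidTR',(218.5,165),167),('lidBL',(152,189.5),167),('lidBR',(218.5,186),167),('jar',(241,179.5),159)):
    X=onz(W,p,z)[:2]-RACK[:2]; print(n,(c*X[0]+s*X[1]).round(1),(-s*X[0]+c*X[1]).round(1))"
```

```text
foot+y -15.9 152.4
foot-y -9.8 85.3
lidTL 16.8 139.4
lidTR 16.9 84.2
lidBL -9.3 138.5
lidBR -5.6 82.2
jar 6.8 64.4
```

```bash
python3 -c "
from bench import robot, vision
print(robot.finish_job())"
```

```text
the job is handed in; nothing more can be done
None
```

I handed the job in at about 28.5 s (limit 72 s): the tin is upright on the ledge against the end stop, the small jar is upright against its open side, and I moved neither bystander jar. My last camera check put the tin at rack y ≈ 112 mm and the jar at about 64 mm; the judge returned no verdict.

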